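# Check the hinges of the pantry tins and reject the stiff one

### The arm

A 6-joint arm with a two-finger parallel gripper is mounted at the origin on the work surface. World frame = base frame: x ahead of the robot, y to its left, z up, the work surface at z = 0. Lengths are in m, angles in rad, forces in N, time in s.
With the tool pointing down it reaches from about 0.35 to 0.85 m from the base axis. Payload 8.1 kg.
Tool frame: the origin (TCP) lies midway between the tips of the shut fingers; the grasp point (between the pads) lies 19 mm behind it; z points along the fingers, y is the line along which they close (so a half turn about z gives the same grasp; the last joint's range is limited). The gripper opens to 93 mm and grips with 3 to 60 N. Pads are 15 mm wide; open, the fingers measure 128 mm over their backs; the gripper's body (75 mm by 188 mm) begins 65 mm behind the grasp point.
Start: joints at [1.021, 0.13, 1.488, -0, 1.523, -0.085], TCP at [0.269, 0.536, 0.219] pointing down, gripper open.
Joint ranges: [-2.96, 2.96], [-0.89, 2.26], [0.02, 2.5], [-1.34, 4.48], [0, 2.73], [-2.66, 2.66]. Speed limits (rad/s): [2.39, 2.39, 2.79, 3.14, 3.14, 3.14].

### API

Orientations are given as a rotation vector (axis times angle).
In Python, from plant import read_state, read_camera, camera_model, close_job gives the robot as it stands. The module is installed in compiled form; this text tells all that it offers.
- The arm moves only by the tool carry_out, never from a script. Its argument "moves" is a list of rows, each an object of numbers: "jaw": the finger opening in m, from 0 to 0.093; "dx", "dy", "dz": the shift along the tool's x, y, z in m; "yaw": the turn about the tool's z in rad. In form: [{"jaw": .., "dx": .., "dy": .., "dz": .., "yaw": ..}, ...]. A call has 1 to 8 rows; each row shifts and turns the commanded pose from where the row before left it, along the tool's axes as they then stand; what a row does not reach is not made up. A row lasts 1/8 s, in which the tool goes at most 62.5 mm and 10.7 degrees, less where a joint would pass 70% of its speed; a pose out of reach is approached as far as the arm can. A call is refused whole if a number of a shift passes 0.0625 or a number of a turn 0.188, either way. A call with a gripper value outside its range is refused whole. The fingers move at their own pace and stop on an object; "grip_force" is the grip in N (left out, the last holds). Time passes only in rows, so rows that do not move let the fingers close. It gives the time, the measured TCP pose, the force, the opening and the grip force at its end, in the units of the state.
- read_state(): the state, without advancing time (a new reading comes with each control period).
- read_camera(name): name is "scene" or "top" or "wrist"; returns the picture (384x512x3 uint8, red, green, blue); there is no depth.
- camera_model(name): a dict with "camera_matrix" (3x3 intrinsics, pixels), "k1" (the pictures are not rectified: a ray, as slopes to the right and down, at radius r is drawn at 1 + k1 r^2 times it, then the intrinsics apply), "view" (4x4, takes a point from world to camera coordinates). Camera axes: x right, y up, looking along -z (the intrinsics and any distortion apply to the point x, -y, -z); pixel columns grow to the right and rows downward; lengths in m; the calibration is good to about 2 mm. A picture is of the moment at which its call begins: read the wrist's pose just before it. camera_model takes no time and is no camera call; for the wrist camera it gives the pose at the moment of the call.
- close_job(): hands the job in; it is judged then, once.
The state is a dict: "t": time; "q": joint angles; "dq": joint speeds; "joint_torque": joint torques, N m; "tool_pos": TCP position; "orientation": TCP orientation; "force": force on the tool from outside, world axes, zero at the start; "wrist_torque": the same for the moment, N m; "opening": finger opening in m; "gripper_force": force on a finger pad.
Only numpy, scipy, OpenCV 4.12 (cv2) and the standard library are available. Lean on these libraries where they do the work, as an engineer would, in place of code of your own. Each camera call takes 0.05 s, during which the arm holds its last target. There are 200 camera calls.

### The job

Check the hinge of each of the three tins on the sloping stands: lift its lid by the knob to just past upright, let go, and see whether it falls wide open by itself or stays where it was left. Leave the freely swinging tins on their stands with their lids wide open; shut any stiff tin again and set it down gently, right way up, on the floor of the white basket, laid flat before you let go. Leave the jar, kettle, spray bottle and mug where they are.

Things in the scene. Friction and masses are not known exactly. Their poses are not given: they have to be found in the camera images.
- stand_1: Fixed plywood stand, 86 (own x) x 46 mm (own y), top face sloping 28 degrees: low side towards the robot (own -x), high side own +x. Origin on the counter under its centre; middle of the sloping face 40 mm above the origin. A 12 mm lip along the low edge of the face. Any stand may be at any of the three places.
- stand_2: Fixed plywood stand, 86 (own x) x 46 mm (own y), top face sloping 28 degrees: low side towards the robot (own -x), high side own +x. Origin on the counter under its centre; middle of the sloping face 40 mm above the origin. A 12 mm lip along the low edge of the face. Any stand may be at any of the three places.
- stand_3: Fixed plywood stand, 86 (own x) x 46 mm (own y), top face sloping 28 degrees: low side towards the robot (own -x), high side own +x. Origin on the counter under its centre; middle of the sloping face 40 mm above the origin. A 12 mm lip along the low edge of the face. Any stand may be at any of the three places.
- tin_1: Loose plain metal tin on stand_1, about 0.6 kg, 74 (own x) x 58 (own y) x 36 mm high shut (box 30, lid 6). Origin: centre of underside; own z square to it (leans 28 degrees), own +x uphill. The stand is narrower, so fingers fit down both 58 mm sides. Hinge along own y at own (-37, 0, 30) mm, the low edge near the robot. All look alike; one of the three has a stiff hinge.
- lid_1 (a joint): Lid angle of tin_1: 0 shut, growing as the knob swings up and over towards the robot; stop at 1.95. On the stand it is upright at 1.08. A free lid let go below that falls shut, beyond it falls to the stop; a stiff one stays put (0.06 Nm, about 1 N at the knob). Lid 50 g. Follow the arc: over about 1.3 N square to the face at the knob lifts the tin.
- knob_1 (a point): Centre of the white 16 mm ball knob of tin_1's lid, on a 6 mm stem in line with the lid, 104 mm from the hinge axis. Lid shut: at own (67, 0, 33) mm of the tin, 30 mm beyond its high edge and clear of the stand.
- tin_2: Loose plain metal tin on stand_2, about 0.6 kg, 74 (own x) x 58 (own y) x 36 mm high shut (box 30, lid 6). Origin: centre of underside; own z square to it (leans 28 degrees), own +x uphill. The stand is narrower, so fingers fit down both 58 mm sides. Hinge along own y at own (-37, 0, 30) mm, the low edge near the robot. All look alike; one of the three has a stiff hinge.
- lid_2 (a joint): Lid angle of tin_2: 0 shut, growing as the knob swings up and over towards the robot; stop at 1.95. On the stand it is upright at 1.08. A free lid let go below that falls shut, beyond it falls to the stop; a stiff one stays put (0.06 Nm, about 1 N at the knob). Lid 50 g. Follow the arc: over about 1.3 N square to the face at the knob lifts the tin.
- knob_2 (a point): Centre of the white 16 mm ball knob of tin_2's lid, on a 6 mm stem in line with the lid, 104 mm from the hinge axis. Lid shut: at own (67, 0, 33) mm of the tin, 30 mm beyond its high edge and clear of the stand.
- tin_3: Loose plain metal tin on stand_3, about 0.6 kg, 74 (own x) x 58 (own y) x 36 mm high shut (box 30, lid 6). Origin: centre of underside; own z square to it (leans 28 degrees), own +x uphill. The stand is narrower, so fingers fit down both 58 mm sides. Hinge along own y at own (-37, 0, 30) mm, the low edge near the robot. All look alike; one of the three has a stiff hinge.
- lid_3 (a joint): Lid angle of tin_3: 0 shut, growing as the knob swings up and over towards the robot; stop at 1.95. On the stand it is upright at 1.08. A free lid let go below that falls shut, beyond it falls to the stop; a stiff one stays put (0.06 Nm, about 1 N at the knob). Lid 50 g. Follow the arc: over about 1.3 N square to the face at the knob lifts the tin.
- knob_3 (a point): Centre of the white 16 mm ball knob of tin_3's lid, on a 6 mm stem in line with the lid, 104 mm from the hinge axis. Lid shut: at own (67, 0, 33) mm of the tin, 30 mm beyond its high edge and clear of the stand.
- basket: White perforated plastic basket fixed to the counter on one side of the stands (left or right varies): open top, 240 (own x) x 175 (own y) x 55 mm high outside, walls and floor 5 mm. Origin under its centre.
- basket_floor (a point): Centre of the basket's inner floor, axes as the basket. The jar stands in the half towards own -x; the half towards own +x is empty.
- jar: Bystander: closed amber glass jar, 52 mm across, 70 mm high, standing in the basket. Origin at centre of its base.
- kettle: Bystander: white kettle, 134 mm across, 190 mm high, handle at own +x out to 102 mm, spout to own -x. On the other side of the stands from the basket. Origin at centre of its base.
- spray: Bystander: spray bottle with a white head, 72 mm across, 200 mm high, behind the stands. Origin at centre of its base.
- mug: Bystander: white mug, 76 mm across, 85 mm high, handle at own +y, behind the stands. Origin at centre of its base.
Not all that is in view belongs to the job. What is shaped like the stand_3 but purple is not meant.

How it is judged:
On the way, in this order (a step that is already met when the one before it is completed fails the run):
1. the stiff tin's lid has been raised to about upright (over 1.0 rad) and let go, and stays up by itself (value of joint lid_2 above 1 rad and contact force between the fingers and tin_2 below 0.05 N and distance between tin_2 and stand_2 below 0.055 m), for 0.2 s.
2. the stiff tin, shut, is laid flat on the basket floor while the fingers still hold it (x of tin_2 in the frame of basket_floor between -0.115 and 0.115 m and y of tin_2 in the frame of basket_floor between -0.083 and 0.083 m and z of tin_2 in the frame of basket_floor between -0.01 and 0.012 m and angle between tin_2's own z axis and vertical below 0.14 rad and value of joint lid_2 below 0.12 rad and contact force between the fingers and tin_2 above 0.3 N), for 0.1 s.
At the end, for the whole second after the job is handed in: Free tins still lie on their stands, lids open beyond 1.7 rad; the stiff tin stands on the basket floor inside the walls (origin within 12 mm of floor height), upright within 0.15 rad, lid shut to under 0.12 rad; all tins at rest (value of joint each of lid_1, lid_3 above 1.7 rad and distance between tin_1 and stand_1 below 0.055 m and angle between tin_1's own z axis and vertical between 0.39 and 0.59 rad and distance between tin_3 and stand_3 below 0.055 m and angle between tin_3's own z axis and vertical between 0.39 and 0.59 rad and x of tin_2 in the frame of basket_floor between -0.115 and 0.115 m and y of tin_2 in the frame of basket_floor between -0.083 and 0.083 m and z of tin_2 in the frame of basket_floor between -0.01 and 0.012 m and angle between tin_2's own z axis and vertical below 0.15 rad and value of joint lid_2 below 0.12 rad and linear speed of each of tin_1, tin_2, tin_3 below 0.02 m/s); the robot touches nothing.
It fails at once if a bystander is moved more than 30 mm or tipped (distance of any of jar, kettle, spray, mug from where it was at the start of the episode above 0.03 m or angle between any of jar, kettle, spray, mug's own z axis and vertical above 0.3 rad).
It fails at once if a tin is dropped or thrown (faster than 0.7 m/s while not held by the fingers) ((linear speed of tin_1 above 0.7 m/s and contact force between the fingers and tin_1 below 0.05 N) or (linear speed of tin_2 above 0.7 m/s and contact force between the fingers and tin_2 below 0.05 N) or (linear speed of tin_3 above 0.7 m/s and contact force between the fingers and tin_3 below 0.05 N)).
It also fails if it takes over 72 s, if anything falls off the work surface, if the arm or the gripper's body presses on something with over 40 N, if the wrist force passes 120 N, or if a joint passes its speed limit or range.

## Working session

There is one attempt and no reset: what is moved stays moved. The work goes in short steps, Python scripts to look and compute and a tool call to move; the robot and the scene stay as the last step left them, time stands still between calls to the robot, and variables do not carry over. Pictures are saved under pics/ and viewed, at most 10 in all, crops included, and the job is handed in when it is done.

Besides the shell and the picture viewer there is one more tool, called after ">>>" as name(argument=value, ...) on one line, values as JSON. carry_out: Moves the arm, as the interface text tells. Its arguments: {"type":"object","properties":{"moves":{"type":"array","items":{"type":"object","properties":{"jaw":{"type":"number"},"dx":{"type":"number"},"dy":{"type":"number"},"dz":{"type":"number"},"yaw":{"type":"number"}}}},"grip_force":{"type":"number"}},"required":["moves"]}

```bash
mkdir -p pics; ls; python3 - <<'E'
from plant import *
import cv2,numpy as np
np.set_printoptions(precision=4,suppress=True)
s=read_state(); print(s)
for n in("scene","top"):
    m=camera_model(n); print(n,m)
    cv2.imwrite(f"pics/{n}0.png",read_camera(n)[:,:,::-1])
E
```

```text
pics
{'t': 0.0, 'q': array([ 1.0206,  0.1311,  1.4893, -0.    ,  1.523 , -0.0854]), 'dq': array([ 0.0015, -0.0003,  0.0018,  0.0012,  0.0006, -0.0004]), 'joint_torque': array([  0.0002, -55.9853, -49.1746,   0.0767,   0.0358,  -0.0002]), 'tool_pos': array([0.2686, 0.5359, 0.2176]), 'orientation': array([-0.7234, -3.0566,  0.0027]), 'force': array([0.1237, 0.1264, 0.6037]), 'wrist_torque': array([ 0.0262, -0.0595,  0.0571]), 'gripper_force': 0.0, 'opening': 0.09295432528122906}
scene {'camera_matrix': array([[379.9107,   0.    , 262.1731],
       [  0.    , 379.9107, 190.3926],
       [  0.    ,   0.    ,   1.    ]]), 'k1': -0.049563024833993906, 'view': array([[ 0.3243,  0.9459, -0.0076, -0.145 ],
       [-0.7368,  0.2576,  0.6251,  0.3633],
       [ 0.5932, -0.1971,  0.7805, -1.375 ],
       [ 0.    ,  0.    ,  0.    ,  1.    ]])}
top {'camera_matrix': array([[498.1774,   0.    , 261.7724],
       [  0.    , 498.1774, 190.9788],
       [  0.    ,   0.    ,   1.    ]]), 'k1': -0.17114696745681765, 'view': array([[ 0.0013, -1.    ,  0.0023, -0.0169],
       [ 0.9957,  0.0015,  0.0928, -0.538 ],
       [-0.0928,  0.0022,  0.9957, -1.6362],
       [ 0.    ,  0.    ,  0.    ,  1.    ]])}
```

View pics/scene0.png

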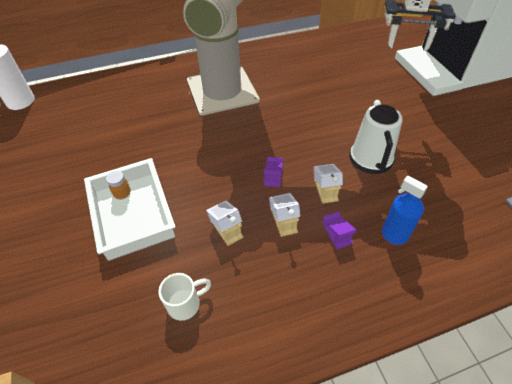

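View pics/top0.png

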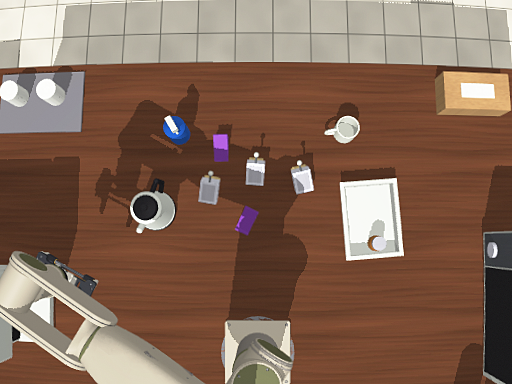

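Top view: the three tins with white knobs are at about (209,188), (255,170) and (302,178), on plywood stands. The purple look-alikes at (221,147) and (247,220) carry nothing and are not meant. The basket is at (372,218), with the jar in its lower half at (377,243). I'll confirm this with an enlarged crop.

```bash
python3 - <<'E'
import cv2
im=cv2.imread("pics/top0.png")[140:250,185:335]
cv2.imwrite("pics/crop_top.png",cv2.resize(im,None,fx=5.3333,fy=5.3333,interpolation=cv2.INTER_CUBIC))
im=cv2.imread("pics/scene0.png")[150:255,200:350]
cv2.imwrite("pics/crop_sc.png",cv2.resize(im,None,fx=5.3333,fy=5.3333,interpolation=cv2.INTER_CUBIC))
E
```

```text
(no output)
```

View pics/crop_top.png

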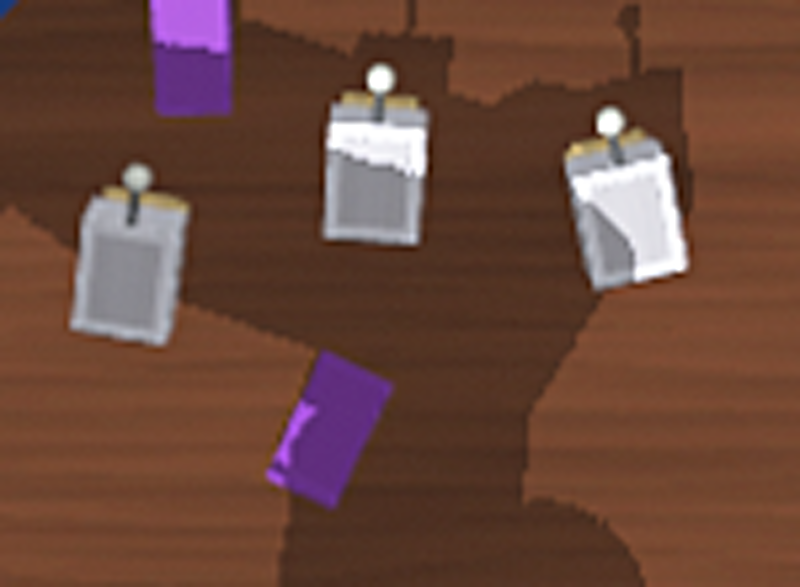

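View pics/crop_sc.png

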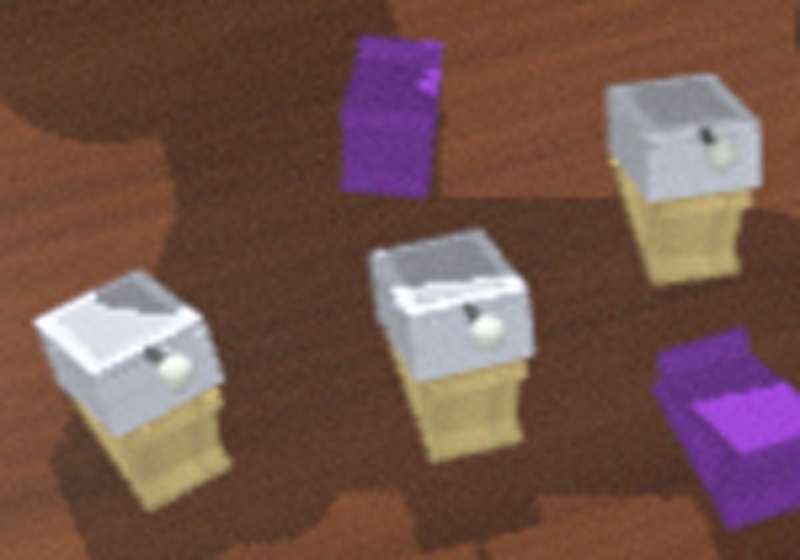

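The crops confirm it. Three silver tins with white knobs sit on tan plywood stands; top-crop knobs are at (137,178), (380,79) and (609,122). The purple blocks have no tin. Next I'll fit the tin poses from both views.

```bash
cat > h.py <<'E'
import numpy as np
from scipy.optimize import least_squares
from scipy.spatial.transform import Rotation as R
from plant import *
np.set_printoptions(precision=4,suppress=True)
def proj(m,P):
    P=np.atleast_2d(P); c=P@m['view'][:3,:3].T+m['view'][:3,3]
    s=np.c_[c[:,0],-c[:,1]]/-c[:,2:3]; s=s*(1+m['k1']*(s**2).sum(1,keepdims=True))
    K=m['camera_matrix']; return s*[K[0,0],K[1,1]]+K[:2,2]
def onplane(m,px,z):
    return least_squares(lambda v:(proj(m,[v[0],v[1],z])-px).ravel(),[.5,0]).x
T=np.radians(28)
def tin(p,pts): # p: x,y,z of origin, yaw
    return R.from_euler('zy',[p[3],-T]).apply(np.array(pts)/1000.)+p[:3]
E
python3 - <<'E'
from h import *
mt,ms=camera_model('top'),camera_model('scene')
k=[67,0,33];LL=[-37,29,36];LR=[-37,-29,36];HL=[37,29,36];HR=[37,-29,36];BL=[37,29,0];BR=[37,-29,0]
d={'A':([k,LL,LR],[(137,178),(71,327),(166,345)],[k,LR,LL,HR,HL,BR,BL],[(722,152),(607,88),(714,75),(648,135),(760,122),(652,200),(760,187)]),
'B':([k,LL,LR,HL,HR],[(380,79),(322,240),(418,244),(331,122),(428,128)],[k,LR,LL,HR,HL,BR,BL],[(487,331),(371,252),(484,231),(408,312),(524,283),(417,381),(533,356)]),
'C':([k,LL,LR,HL,HR],[(609,122),(597,290),(688,268),(575,178),(667,152)],[k,LR,LL,HR,HL,BR,BL],[(175,371),(36,322),(140,271),(98,374),(206,312),(120,433),(222,382)])}
f=lambda a,o:(np.array(a)+.5)/5.3333-.5+o
for n,(a,b,c,e) in d.items():
    b,e=f(b,[185,140]),f(e,[200,150])
    r=least_squares(lambda p:np.r_[(proj(mt,tin(p,a))-b).ravel(),(proj(ms,tin(p,c))-e).ravel()],[.6,0,.04,0],loss='soft_l1')
    kk=least_squares(lambda p:np.r_[(proj(mt,p)-b[0]).ravel(),(proj(ms,p)-e[0]).ravel()],[.6,0,.1])
    print(n,r.x,'rms px',np.sqrt((r.fun**2).mean()),'knob',tin(r.x,[k])[0],'tri',kk.x,'hinge',tin(r.x,[[-37,0,30]])[0])
for n,px,z in [('bas FL',(340.5,183),.055),('FR',(396,178.5),.055),('NR',(403.5,254.5),.055),('NL',(347,260),.055),('jartop',(378,241),.075),('kettle',(150,208),.1),('ketright',(175,210),.12),('spray',(174,128),.2),('sprayR',(190,132),.05),('mug',(347,129),.085)]:
    print(n,onplane(mt,px,z))
E
```

```text
A [ 0.5464  0.1599  0.0396 -0.1552] rms px 0.6193675064264429 knob [0.5894 0.1495 0.0998] tri [0.5889 0.1495 0.1019] hinge [0.5001 0.1656 0.0489]
B [ 0.6061  0.008   0.0396 -0.0717] rms px 0.4649486101319772 knob [0.6496 0.0032 0.1001] tri [0.6491 0.004  0.1006] hinge [0.5594 0.0107 0.0487]
C [ 0.5824 -0.1481  0.04    0.2473] rms px 0.8922638906489556 knob [ 0.6242 -0.1317  0.0996] tri [ 0.6231 -0.1344  0.0995] hinge [ 0.5366 -0.1572  0.0496]
bas FL [ 0.562  -0.2755]
FR [ 0.5776 -0.4626]
NR [ 0.3258 -0.4832]
NL [ 0.3096 -0.2943]
jartop [ 0.3711 -0.3931]
kettle [0.4758 0.3416]
ketright [0.4686 0.2571]
spray [0.7137 0.2514]
sprayR [0.7332 0.2239]
mug [ 0.7369 -0.2952]
```

>>> carry_out(moves=[{"jaw":0.05,"dz":-0.03,"yaw":-0.155},{"dz":-0.03,"yaw":-0.155},{"dx":-0.042,"dy":-0.037},{"dx":-0.042,"dy":-0.037},{"dx":-0.042,"dy":-0.037},{"dx":-0.042,"dy":-0.037},{"dx":-0.042,"dy":-0.037},{"dx":-0.042,"dy":-0.037}], grip_force=3)

```text
invalid input at $.moves[0]: expected keys jaw, dx, dy, dz, yaw
```

```bash
cat >> h.py <<'E'
tins={'A':[.5462,.1599,.0398,-.1552],'B':[.6059,.0082,.0398,-.0717],'C':[.5820,-.1490,.0398,.2473]}
def go(pos,yang,px=True):
    s=read_state(); r=R.from_rotvec(s['orientation']); y=r.as_matrix()[:,1]
    a=np.arctan2(y[1],y[0]); d=(yang-a+np.pi/2)%np.pi-np.pi/2
    rr=R.from_euler('z',d)*r
    print('t',s['t'],'pos',s['tool_pos'],'F',s['force'],'open',s['opening'],'tilt',r.as_matrix()[:,2],'q6',s['q'][5])
    print('  yaw(tool)',-d,'then shift(tool)',rr.inv().apply(np.array(pos)-s['tool_pos']))
def knob(n,th):
    p=tins[n]; a=T+th+np.arctan2(3,104); h=tin(p,[[-37,0,30]])[0]
    return h+.10404*np.array([np.cos(a)*np.cos(p[3]),np.cos(a)*np.sin(p[3]),np.sin(a)])
E
python3 - <<'E'
from h import *
k=knob('A',0); print(k); go([k[0],k[1],.24],np.pi/2+tins['A'][3])
E
```

```text
[0.5892 0.1516 0.1006]
t 0.1 pos [0.2686 0.5359 0.2177] F [-0.3541  0.5361  0.4398] open 0.09303116107795355 tilt [-0.0008 -0.0014 -1.    ] q6 -0.08541889361684109
  yaw(tool) -0.3095399982004079 then shift(tool) [-0.3761 -0.3302 -0.0218]
```

```bash
sed -i "s/from_euler('zy'/from_euler('ZY'/" h.py; python3 - <<'E'
from h import *
mt,ms=camera_model('top'),camera_model('scene')
k=[67,0,33];LL=[-37,29,36];LR=[-37,-29,36];HL=[37,29,36];HR=[37,-29,36];BL=[37,29,0];BR=[37,-29,0]
d={'A':([k,LL,LR],[(137,178),(71,327),(166,345)],[k,LR,LL,HR,HL,BR,BL],[(722,152),(607,88),(714,75),(648,135),(760,122),(652,200),(760,187)]),
'B':([k,LL,LR,HL,HR],[(380,79),(322,240),(418,244),(331,122),(428,128)],[k,LR,LL,HR,HL,BR,BL],[(487,331),(371,252),(484,231),(408,312),(524,283),(417,381),(533,356)]),
'C':([k,LL,LR,HL,HR],[(609,122),(597,290),(688,268),(575,178),(667,152)],[k,LR,LL,HR,HL,BR,BL],[(175,371),(36,322),(140,271),(98,374),(206,312),(120,433),(222,382)])}
f=lambda a,o:(np.array(a)+.5)/5.3333-.5+o
for n,(a,b,c,e) in d.items():
    b,e=f(b,[185,140]),f(e,[200,150])
    r=least_squares(lambda p:np.r_[(proj(mt,tin(p,a))-b).ravel(),(proj(ms,tin(p,c))-e).ravel()],[.6,0,.04,0],loss='soft_l1')
    print(n,r.x,'rms px',np.sqrt((r.fun**2).mean()),'knob',tin(r.x,[k])[0],'hinge',tin(r.x,[[-37,0,30]])[0])
E
```

```text
A [ 0.5463  0.1576  0.0393 -0.1608] rms px 0.36098480184294535 knob [0.5894 0.1506 0.0999] hinge [0.5002 0.1651 0.0484]
B [ 0.6061  0.0069  0.0394 -0.0715] rms px 0.4366844911418622 knob [0.6497 0.0038 0.1   ] hinge [0.5595 0.0102 0.0486]
C [ 0.5819 -0.1444  0.0391  0.2533] rms px 0.5422362307228726 knob [ 0.6242 -0.1335  0.0997] hinge [ 0.5366 -0.1561  0.0482]
```

>>> carry_out(moves=[{"jaw":0.05,"dx":0,"dy":0,"dz":-0.03,"yaw":-0.155},{"jaw":0.05,"dx":0,"dy":0,"dz":-0.03,"yaw":-0.155},{"jaw":0.05,"dx":-0.042,"dy":-0.037,"dz":0,"yaw":0},{"jaw":0.05,"dx":-0.042,"dy":-0.037,"dz":0,"yaw":0},{"jaw":0.05,"dx":-0.042,"dy":-0.037,"dz":0,"yaw":0},{"jaw":0.05,"dx":-0.042,"dy":-0.037,"dz":0,"yaw":0},{"jaw":0.05,"dx":-0.042,"dy":-0.037,"dz":0,"yaw":0},{"jaw":0.05,"dx":-0.042,"dy":-0.037,"dz":0,"yaw":0}], grip_force=3)

```text
t: 1.1
tool_pos: [0.4844, 0.2766, 0.2782]
orientation: [-0.243, -3.132, 0.0]
force: [0.9, 0.5, -0.6]
opening: 0.0504
gripper_force: 0.0
```

```bash
sed -i "s/^tins=.*/tins={'A':[.5463,.1576,.0397,-.1608],'B':[.6061,.0069,.0397,-.0715],'C':[.5819,-.1444,.0397,.2533]}/" h.py
python3 - <<'E'
from h import *
k=knob('A',0); print(k); go([k[0],k[1],.23],np.pi/2+tins['A'][3])
E
```

```text
[0.5894 0.1506 0.1003]
t 1.1 pos [0.4844 0.2766 0.2782] F [ 0.9355  0.4836 -0.6057] open 0.05035338066519845 tilt [-0.0006 -0.0002 -1.    ] q6 -0.9893058503426304
  yaw(tool) 0.006112784656927994 then shift(tool) [-0.1238 -0.1075  0.0482]
```

>>> carry_out(moves=[{"jaw":0.05,"dx":-0.041,"dy":-0.036,"dz":0,"yaw":0.006},{"jaw":0.05,"dx":-0.041,"dy":-0.036,"dz":0.016,"yaw":0},{"jaw":0.05,"dx":-0.042,"dy":-0.036,"dz":0.016,"yaw":0},{"jaw":0.05,"dx":0,"dy":0,"dz":0.016,"yaw":0}])

```text
t: 1.6
tool_pos: [0.5905, 0.1484, 0.229]
orientation: [-0.259, -3.13, 0.002]
force: [-0.2, 1.0, 0.3]
opening: 0.0498
gripper_force: 0.0
```

```bash
python3 - <<'E'
from h import *
import cv2
k=knob('A',0); go([k[0],k[1],.23],np.pi/2+tins['A'][3])
m=camera_model('wrist'); im=read_camera('wrist'); cv2.imwrite('pics/w1.png',im[:,:,::-1])
p=tins['A']; print(proj(m,tin(p,[[67,0,33],[-37,29,36],[-37,-29,36],[37,29,36],[37,-29,36]])))
E
```

```text
t 1.6 pos [0.5905 0.1484 0.229 ] F [-0.1592  1.0315  0.2776] open 0.049790735721084625 tilt [-0.001  -0.0011 -1.    ] q6 -1.242870557145776
  yaw(tool) -0.004580530485208678 then shift(tool) [ 0.0015  0.002  -0.001 ]
[[252.1881 182.7454]
 [280.9181  79.701 ]
 [222.2502  80.0261]
 [283.0945 150.575 ]
 [220.9214 150.9124]]
```

View pics/w1.png

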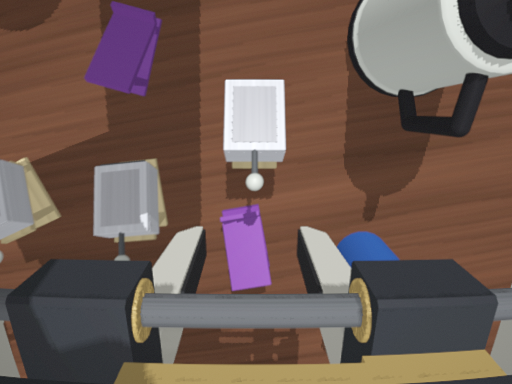

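The wrist view shows A's knob at (254,182), 2 px from the prediction of (252,183). The fit is confirmed; I'll shift by 1 mm and descend.

>>> carry_out(moves=[{"jaw":0.05,"dx":0.0015,"dy":0.003,"dz":0.04,"yaw":-0.004},{"jaw":0.05,"dx":0,"dy":0,"dz":0.04,"yaw":0},{"jaw":0.05,"dx":0,"dy":0,"dz":0.04,"yaw":0},{"jaw":0.05,"dx":0,"dy":0,"dz":0.027,"yaw":0},{"jaw":0.03,"dx":0,"dy":0,"dz":0,"yaw":0}], grip_force=3)

```text
t: 2.28
tool_pos: [0.585, 0.156, 0.0809]
orientation: [-0.243, -3.126, 0.002]
force: [0.9, 0.4, -0.0]
opening: 0.0439
gripper_force: 0.0
```

```bash
python3 - <<'E'
from h import *
k=knob('A',0); go(k+[0,.001,-.019],np.pi/2+tins['A'][3])
a=np.linspace(0,1.25,17)+T+np.arctan2(3,104)
print(np.c_[np.diff(a)[:,None]*0+np.degrees(a[1:,None]), -104*np.diff(np.cos(a)), -104*np.diff(np.sin(a))])
E
```

```text
t 2.275 pos [0.585  0.156  0.0809] F [ 0.8629  0.3856 -0.0362] open 0.043931073216492235 tilt [-0.0058 -0.0007 -1.    ] q6 -1.2398670450336686
  yaw(tool) 0.00547157714339952 then shift(tool) [-0.005  -0.0036 -0.0004]
[[ 34.1285   4.2913  -6.8969]
 [ 38.6048   4.8165  -6.5409]
 [ 43.081    5.3123  -6.145 ]
 [ 47.5572   5.7757  -5.7117]
 [ 52.0335   6.2038  -5.2435]
 [ 56.5097   6.5941  -4.7433]
 [ 60.9859   6.9442  -4.2142]
 [ 65.4622   7.252   -3.6594]
 [ 69.9384   7.5154  -3.0823]
 [ 74.4146   7.7331  -2.4863]
 [ 78.8909   7.9035  -1.8752]
 [ 83.3671   8.0258  -1.2526]
 [ 87.8433   8.0991  -0.6224]
 [ 92.3196   8.1229   0.0115]
 [ 96.7958   8.0972   0.6455]
 [101.272    8.0222   1.2755]]
```

>>> carry_out(moves=[{"jaw":0.04,"dx":0,"dy":0,"dz":0,"yaw":0},{"jaw":0.04,"dx":0,"dy":0,"dz":0,"yaw":0}])

```text
t: 2.52
tool_pos: [0.5893, 0.1557, 0.0859]
orientation: [0.245, 3.129, 0.001]
force: [0.6, 0.3, 0.2]
opening: 0.0398
gripper_force: 0.0
```

```bash
python3 - <<'E'
from h import *
k=knob('A',0); go(k+[0,.001,-.019],np.pi/2+tins['A'][3])
E
```

```text
t 2.525 pos [0.5893 0.1557 0.0859] F [0.6153 0.3405 0.208 ] open 0.03983169772529544 tilt [ 0.0032  0.0006 -1.    ] q6 -1.2402331007417944
  yaw(tool) 0.004394044597310298 then shift(tool) [-0.0007 -0.004   0.0046]
```

>>> carry_out(moves=[{"jaw":0.04,"dx":0,"dy":-0.002,"dz":0,"yaw":0},{"jaw":0.04,"dx":0,"dy":0,"dz":0,"yaw":0},{"jaw":0.04,"dx":0,"dy":0,"dz":0,"yaw":0}])

```text
t: 2.9
tool_pos: [0.5878, 0.153, 0.0838]
orientation: [0.246, 3.132, 0.0]
force: [-0.2, 0.4, -0.2]
opening: 0.0399
gripper_force: 0.0
```

```bash
python3 - <<'E'
from h import *
import cv2
k=knob('A',0)
for i in range(3):
    go(k+[0,.001,-.019],np.pi/2+tins['A'][3]); im=read_camera('wrist')
cv2.imwrite('pics/w2.png',im[:,:,::-1])
E
```

```text
t 2.9 pos [0.5878 0.153  0.0838] F [-0.1994  0.3726 -0.1586] open 0.03985969663868223 tilt [ 0.0002  0.     -1.    ] q6 -1.2434825075963845
  yaw(tool) 0.0037776938899787282 then shift(tool) [-0.0018 -0.0011  0.0026]
t 2.95 pos [0.5878 0.153  0.0837] F [ 0.8594 -0.4066 -1.0389] open 0.0398544638481954 tilt [ 0. -0. -1.] q6 -1.2434682028228043
  yaw(tool) 0.00381167812521066 then shift(tool) [-0.0019 -0.0012  0.0024]
t 3.0 pos [0.5877 0.1531 0.0836] F [ 0.0652 -0.4679 -0.0604] open 0.03980232634041714 tilt [-0.0001  0.     -1.    ] q6 -1.243495485938836
  yaw(tool) 0.0038413007930846454 then shift(tool) [-0.0019 -0.0012  0.0023]
```

>>> carry_out(moves=[{"jaw":0.03,"dx":-0.002,"dy":-0.001,"dz":0.002,"yaw":0},{"jaw":0.02,"dx":0,"dy":0,"dz":0,"yaw":0},{"jaw":0.01,"dx":0,"dy":0,"dz":0,"yaw":0},{"jaw":0.01,"dx":0,"dy":0,"dz":0,"yaw":0}], grip_force=3)

```text
t: 3.55
tool_pos: [0.5894, 0.1518, 0.0815]
orientation: [-0.246, -3.132, 0.0]
force: [-0.6, 0.7, -0.8]
opening: 0.0154
gripper_force: 3.0
```

>>> carry_out(moves=[{"jaw":0.01,"dx":0.0043,"dy":0,"dz":-0.0069,"yaw":0},{"jaw":0.01,"dx":0.0048,"dy":0,"dz":-0.0065,"yaw":0},{"jaw":0.01,"dx":0.0053,"dy":0,"dz":-0.0061,"yaw":0},{"jaw":0.01,"dx":0.0058,"dy":0,"dz":-0.0057,"yaw":0},{"jaw":0.01,"dx":0.0062,"dy":0,"dz":-0.0052,"yaw":0},{"jaw":0.01,"dx":0.0066,"dy":0,"dz":-0.0047,"yaw":0},{"jaw":0.01,"dx":0.0069,"dy":0,"dz":-0.0042,"yaw":0},{"jaw":0.01,"dx":0.0073,"dy":0,"dz":-0.0037,"yaw":0}])

```text
t: 4.55
tool_pos: [0.5427, 0.1593, 0.1251]
orientation: [0.246, 3.131, 0.0]
force: [-0.8, -0.8, -0.5]
opening: 0.0159
gripper_force: 3.0
```

>>> carry_out(moves=[{"jaw":0.01,"dx":0.0075,"dy":0,"dz":-0.0031,"yaw":0},{"jaw":0.01,"dx":0.0077,"dy":0,"dz":-0.0025,"yaw":0},{"jaw":0.01,"dx":0.0079,"dy":0,"dz":-0.0019,"yaw":0},{"jaw":0.01,"dx":0.008,"dy":0,"dz":-0.0013,"yaw":0},{"jaw":0.01,"dx":0.0081,"dy":0,"dz":-0.0006,"yaw":0},{"jaw":0.01,"dx":0.0081,"dy":0,"dz":0,"yaw":0},{"jaw":0.01,"dx":0.0081,"dy":0,"dz":0.0006,"yaw":0},{"jaw":0.01,"dx":0.004,"dy":0,"dz":0.0006,"yaw":0}])

```text
t: 5.55
tool_pos: [0.4837, 0.1687, 0.1328]
orientation: [-0.246, -3.132, -0.0]
force: [0.6, 1.0, 0.6]
opening: 0.0156
gripper_force: 3.0
```

>>> carry_out(moves=[{"jaw":0.01,"dx":0,"dy":0,"dz":0,"yaw":0},{"jaw":0.01,"dx":0,"dy":0,"dz":0,"yaw":0}])

```text
t: 5.8
tool_pos: [0.4844, 0.1685, 0.1329]
orientation: [0.246, 3.132, 0.0]
force: [-0.8, 0.8, 1.3]
opening: 0.0154
gripper_force: 3.0
```

```bash
python3 - <<'E'
from h import *
k=knob('A',1.21); go(k+[0,.001,-.019],np.pi/2+tins['A'][3])
E
```

```text
t 5.8 pos [0.4844 0.1685 0.1329] F [-0.7908  0.8161  1.2698] open 0.015412399746749407 tilt [ 0.0002  0.0001 -1.    ] q6 -1.1792453474984157
  yaw(tool) 0.003979518252462899 then shift(tool) [0.0003 0.0001 0.0003]
```

>>> carry_out(moves=[{"jaw":0.03,"dx":0,"dy":0,"dz":0,"yaw":0},{"jaw":0.05,"dx":0,"dy":0,"dz":0,"yaw":0},{"jaw":0.05,"dx":0,"dy":0,"dz":0,"yaw":0},{"jaw":0.05,"dx":0,"dy":0,"dz":0,"yaw":0},{"jaw":0.05,"dx":0,"dy":0,"dz":-0.02,"yaw":0},{"jaw":0.05,"dx":0,"dy":0,"dz":-0.05,"yaw":0},{"jaw":0.05,"dx":0,"dy":0,"dz":-0.05,"yaw":0},{"jaw":0.05,"dx":0,"dy":0,"dz":-0.02,"yaw":0}])

```text
t: 6.8
tool_pos: [0.4856, 0.1688, 0.2766]
orientation: [0.246, 3.127, 0.002]
force: [0.2, 0.9, 0.1]
opening: 0.0502
gripper_force: 0.0
```

```bash
python3 - <<'E'
from h import *
import cv2
s=read_camera('scene'); t=read_camera('top'); w=read_camera('wrist');mw=camera_model('wrist')
for n,im,m in(('scene',s,camera_model('scene')),('top',t,camera_model('top')),('wrist',w,mw)):
    for th in(0,.6,1.08,1.21,1.4,1.95): print(n,th,proj(m,knob('A',th))[0])
a=cv2.resize(s[135:225,290:380],(600,600),interpolation=2)[:, :,::-1]
b=cv2.resize(w,(400,300))[:,:,::-1]
c=cv2.resize(t[150:240,170:260],(300,300))[:,:,::-1]
out=np.zeros((600,800,3),np.uint8); out[:300,:400]=b; out[300:,:300]=c; out[100:500,400:]=cv2.resize(a,(400,400)); cv2.imwrite('pics/m1.png',out)
go([.6497,.0038,.25],np.pi/2+tins['B'][3])
E
```

```text
scene 0 [335.1132 178.5536]
scene 0.6 [332.4037 154.7836]
scene 1.08 [327.7128 138.8956]
scene 1.21 [326.2489 135.7566]
scene 1.4 [324.0764 132.2733]
scene 1.95 [318.3158 129.9876]
top 0 [209.7235 172.7328]
top 0.6 [205.8795 185.118 ]
top 1.08 [202.8259 200.1766]
top 1.21 [202.1268 204.5082]
top 1.4 [201.2585 210.7123]
top 1.95 [200.0242 225.6577]
wrist 0 [248.7999 264.2906]
wrist 0.6 [248.6456 244.1628]
wrist 1.08 [248.6372 200.3484]
wrist 1.21 [248.6601 185.6666]
wrist 1.4 [248.7127 163.7093]
wrist 1.95 [248.9484 110.1309]
t 6.95 pos [0.4846 0.1686 0.2729] F [-0.5285  0.6859 -1.0359] open 0.05015179107248139 tilt [ 0.0011  0.0003 -1.    ] q6 -1.1792146277158593
  yaw(tool) -0.08527694246575956 then shift(tool) [-0.1764 -0.1526  0.0231]
```

View pics/m1.png

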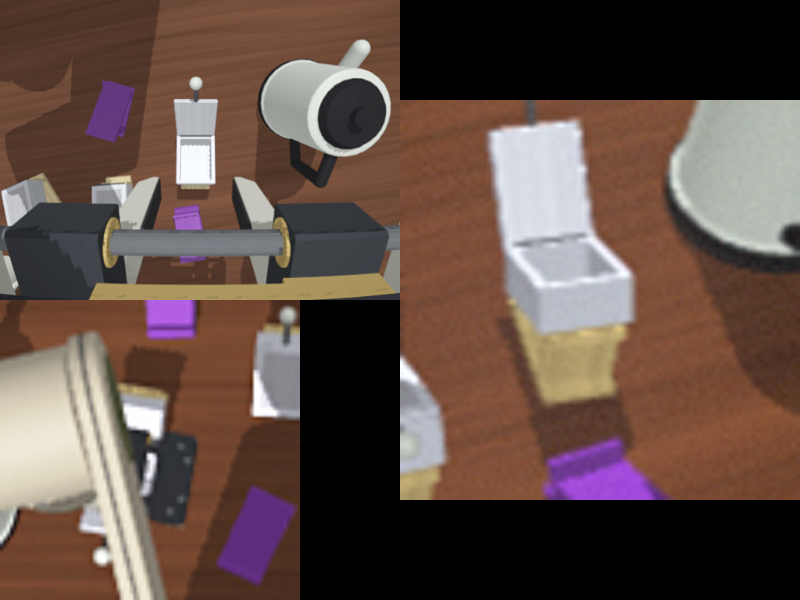

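Composite view: A's lid is wide open. In the wrist picture the knob is at (251,107), and 1.95 rad predicts (249,110). A is free, so on to B.

>>> carry_out(moves=[{"jaw":0.05,"dx":0,"dy":0,"dz":0,"yaw":-0.085},{"jaw":0.05,"dx":-0.03,"dy":-0.026,"dz":0,"yaw":0},{"jaw":0.05,"dx":-0.04,"dy":-0.035,"dz":0,"yaw":0},{"jaw":0.05,"dx":-0.045,"dy":-0.038,"dz":0,"yaw":0},{"jaw":0.05,"dx":-0.04,"dy":-0.035,"dz":0,"yaw":0},{"jaw":0.05,"dx":-0.0214,"dy":-0.0186,"dz":0.03,"yaw":0},{"jaw":0.05,"dx":0,"dy":0,"dz":0.04,"yaw":0},{"jaw":0.05,"dx":0,"dy":0,"dz":0.03,"yaw":0}])

```text
t: 7.95
tool_pos: [0.647, 0.0032, 0.1669]
orientation: [-0.114, -3.133, -0.0]
force: [-0.6, -0.2, 0.2]
opening: 0.0502
gripper_force: 0.0
```

>>> carry_out(moves=[{"jaw":0.05,"dx":0,"dy":0,"dz":0.02,"yaw":0},{"jaw":0.05,"dx":0,"dy":0,"dz":0,"yaw":0},{"jaw":0.05,"dx":0,"dy":0,"dz":0,"yaw":0},{"jaw":0.05,"dx":0,"dy":0,"dz":0,"yaw":0}])

```text
t: 8.45
tool_pos: [0.6504, 0.0036, 0.1549]
orientation: [0.112, 3.137, -0.0]
force: [0.9, 0.0, 0.3]
opening: 0.05
gripper_force: 0.0
```

```bash
cat >> h.py <<'E'
import cv2
def findknob(n,th=0):
    m=camera_model('wrist'); im=cv2.cvtColor(read_camera('wrist'),cv2.COLOR_RGB2GRAY)
    u=proj(m,knob(n,th))[0]; c=cv2.HoughCircles(cv2.GaussianBlur(im,(3,3),0),cv2.HOUGH_GRADIENT,1,8,param1=80,param2=9,minRadius=6,maxRadius=16)
    print('knob pred',u,'found',[q for q in c[0] if np.hypot(*(q[:2]-u))<20][:4] if c is not None else None)
E
python3 - <<'E'
from h import *
k=knob('B',0);go(k+[0,0,-.019],np.pi/2+tins['B'][3]); findknob('B')
E
```

```text
t 8.45 pos [0.6504 0.0036 0.1549] F [0.9191 0.0477 0.2821] open 0.04996572692371667 tilt [ 0.0031 -0.0003 -1.    ] q6 -1.572347710145017
  yaw(tool) -0.00012736565387294618 then shift(tool) [0.001  0.0001 0.0736]
knob pred [249.5878 209.3481] found [array([252.5, 209.5,  11.8], dtype=float32)]
```

>>> carry_out(moves=[{"jaw":0.05,"dx":0,"dy":0.001,"dz":0.025,"yaw":0},{"jaw":0.05,"dx":0,"dy":0,"dz":0.025,"yaw":0},{"jaw":0.05,"dx":0,"dy":0,"dz":0.015,"yaw":0},{"jaw":0.05,"dx":0,"dy":0,"dz":0.007,"yaw":0},{"jaw":0.04,"dx":0,"dy":0,"dz":0,"yaw":0},{"jaw":0.04,"dx":0,"dy":0,"dz":0,"yaw":0}])

```text
t: 9.25
tool_pos: [0.6502, 0.0045, 0.0821]
orientation: [0.113, 3.138, -0.0]
force: [0.6, 0.5, 0.3]
opening: 0.0407
gripper_force: 0.0
```

```bash
python3 - <<'E'
from h import *
k=knob('B',0);go(k+[0,0.001,-.019],np.pi/2+tins['B'][3])
E
```

```text
t 9.25 pos [0.6502 0.0045 0.0821] F [0.6176 0.4644 0.3279] open 0.040680440008774826 tilt [ 0.0018 -0.0001 -1.    ] q6 -1.570789124608537
  yaw(tool) -0.0003441745770655924 then shift(tool) [0.0005 0.0002 0.0008]
```

Good. Close on the knob, then follow the arc if it is gripped.

>>> carry_out(moves=[{"jaw":0.03,"dx":0,"dy":0,"dz":0,"yaw":0},{"jaw":0.02,"dx":0,"dy":0,"dz":0,"yaw":0},{"jaw":0.01,"dx":0,"dy":0,"dz":0,"yaw":0},{"jaw":0.01,"dx":0,"dy":0,"dz":0,"yaw":0}], grip_force=3)

```text
t: 9.75
tool_pos: [0.6495, 0.0047, 0.081]
orientation: [0.113, 3.139, 0.0]
force: [-0.0, 0.4, 0.9]
opening: 0.0156
gripper_force: 3.0
```

>>> carry_out(moves=[{"jaw":0.01,"dx":0.0043,"dy":0,"dz":-0.0069,"yaw":0},{"jaw":0.01,"dx":0.0048,"dy":0,"dz":-0.0065,"yaw":0},{"jaw":0.01,"dx":0.0053,"dy":0,"dz":-0.0061,"yaw":0},{"jaw":0.01,"dx":0.0058,"dy":0,"dz":-0.0057,"yaw":0},{"jaw":0.01,"dx":0.0062,"dy":0,"dz":-0.0052,"yaw":0},{"jaw":0.01,"dx":0.0066,"dy":0,"dz":-0.0047,"yaw":0},{"jaw":0.01,"dx":0.0069,"dy":0,"dz":-0.0042,"yaw":0},{"jaw":0.01,"dx":0.0073,"dy":0,"dz":-0.0037,"yaw":0}])

```text
t: 10.75
tool_pos: [0.6021, 0.008, 0.1244]
orientation: [0.113, 3.139, -0.0]
force: [0.7, -1.3, -0.6]
opening: 0.0156
gripper_force: 3.0
```

>>> carry_out(moves=[{"jaw":0.01,"dx":0.0075,"dy":0,"dz":-0.0031,"yaw":0},{"jaw":0.01,"dx":0.0077,"dy":0,"dz":-0.0025,"yaw":0},{"jaw":0.01,"dx":0.0079,"dy":0,"dz":-0.0019,"yaw":0},{"jaw":0.01,"dx":0.008,"dy":0,"dz":-0.0013,"yaw":0},{"jaw":0.01,"dx":0.0081,"dy":0,"dz":-0.0006,"yaw":0},{"jaw":0.01,"dx":0.0081,"dy":0,"dz":0,"yaw":0},{"jaw":0.01,"dx":0.0081,"dy":0,"dz":0.0006,"yaw":0},{"jaw":0.01,"dx":0.004,"dy":0,"dz":0.0006,"yaw":0}])

```text
t: 11.75
tool_pos: [0.5424, 0.0123, 0.1321]
orientation: [-0.113, -3.139, 0.0]
force: [0.8, -0.6, 3.5]
opening: 0.0153
gripper_force: 3.0
```

>>> carry_out(moves=[{"jaw":0.01,"dx":0,"dy":0,"dz":0,"yaw":0},{"jaw":0.01,"dx":0,"dy":0,"dz":0,"yaw":0}])

```text
t: 12.0
tool_pos: [0.543, 0.0122, 0.1321]
orientation: [-0.113, -3.139, 0.0]
force: [-1.3, -0.7, 4.9]
opening: 0.0154
gripper_force: 3.0
```

```bash
python3 - <<'E'
from h import *
k=knob('B',1.21); go(k+[0,.001,-.019],np.pi/2+tins['B'][3]); findknob('B',1.21)
E
```

```text
t 12.0 pos [0.543  0.0122 0.1321] F [-1.2917 -0.6628  4.9169] open 0.015355053244049094 tilt [-0.0002 -0.     -1.    ] q6 -1.5707882018969421
  yaw(tool) -0.00035337226883402906 then shift(tool) [-0.0003  0.0002 -0.0005]
knob pred [247.3351 260.8055] found [array([250.5, 262.5,  15.4], dtype=float32), array([253.5, 244.5,   7.4], dtype=float32)]
```

>>> carry_out(moves=[{"jaw":0.03,"dx":0,"dy":0,"dz":0,"yaw":0},{"jaw":0.05,"dx":0,"dy":0,"dz":0,"yaw":0},{"jaw":0.05,"dx":0,"dy":0,"dz":0,"yaw":0},{"jaw":0.05,"dx":0,"dy":0,"dz":0,"yaw":0},{"jaw":0.05,"dx":0,"dy":0,"dz":-0.02,"yaw":0},{"jaw":0.05,"dx":0,"dy":0,"dz":-0.05,"yaw":0},{"jaw":0.05,"dx":0,"dy":0,"dz":-0.05,"yaw":0},{"jaw":0.05,"dx":0,"dy":0,"dz":-0.02,"yaw":0}])

```text
t: 13.05
tool_pos: [0.5447, 0.0122, 0.2776]
orientation: [0.112, 3.132, -0.0]
force: [-0.9, 0.1, -0.5]
opening: 0.0499
gripper_force: 0.0
```

```bash
python3 - <<'E'
from h import *
for th in (0,1.21,1.95): findknob('B',th)
k=knob('C',0);go([k[0],k[1]+.001,.16],np.pi/2+tins['C'][3])
E
```

```text
knob pred [249.2845 260.3985] found []
knob pred [248.7692 181.5327] found [array([250.5, 182.5,   7.3], dtype=float32), array([242.5, 184.5,   9.3], dtype=float32)]
knob pred [248.7608 108.1566] found []
t 13.2 pos [0.5436 0.0122 0.2731] F [ 0.5933  0.1327 -0.7175] open 0.05023866346883906 tilt [ 0.0023 -0.0002 -1.    ] q6 -1.570841706866991
  yaw(tool) -0.325033094662718 then shift(tool) [-0.0415 -0.1603  0.1132]
```

B's knob is found at (250,182), and 1.21 rad predicts (249,182), so it stayed where it was left: B is the stiff one. I'll regrip it and shut it.

>>> carry_out(moves=[{"jaw":0.05,"dx":0,"dy":0,"dz":0.03,"yaw":0},{"jaw":0.05,"dx":0,"dy":0,"dz":0.04,"yaw":0},{"jaw":0.05,"dx":0,"dy":0,"dz":0.04,"yaw":0},{"jaw":0.05,"dx":0,"dy":0,"dz":0.02,"yaw":0},{"jaw":0.05,"dx":0,"dy":0,"dz":0.009,"yaw":0},{"jaw":0.05,"dx":0,"dy":0,"dz":0,"yaw":0},{"jaw":0.03,"dx":0,"dy":0,"dz":0,"yaw":0},{"jaw":0.01,"dx":0,"dy":0,"dz":0,"yaw":0}])

```text
t: 14.2
tool_pos: [0.544, 0.0122, 0.1345]
orientation: [0.113, 3.137, -0.0]
force: [-0.1, -0.3, -0.6]
opening: 0.0347
gripper_force: 0.0
```

>>> carry_out(moves=[{"jaw":0.01,"dx":0,"dy":0,"dz":0,"yaw":0},{"jaw":0.01,"dx":0,"dy":0,"dz":0,"yaw":0}])

```text
t: 14.45
tool_pos: [0.5432, 0.0122, 0.1334]
orientation: [0.113, 3.139, -0.0]
force: [-0.9, -0.5, 2.3]
opening: 0.0154
gripper_force: 3.0
```

>>> carry_out(moves=[{"jaw":0.01,"dx":-0.004,"dy":0,"dz":-0.0006,"yaw":0},{"jaw":0.01,"dx":-0.0081,"dy":0,"dz":-0.0006,"yaw":0},{"jaw":0.01,"dx":-0.0081,"dy":0,"dz":0,"yaw":0},{"jaw":0.01,"dx":-0.0081,"dy":0,"dz":0.0006,"yaw":0},{"jaw":0.01,"dx":-0.008,"dy":0,"dz":0.0013,"yaw":0},{"jaw":0.01,"dx":-0.0079,"dy":0,"dz":0.0019,"yaw":0},{"jaw":0.01,"dx":-0.0077,"dy":0,"dz":0.0025,"yaw":0},{"jaw":0.01,"dx":-0.0075,"dy":0,"dz":0.0031,"yaw":0}])

```text
t: 15.45
tool_pos: [0.6026, 0.008, 0.1244]
orientation: [-0.113, -3.139, 0.0]
force: [-0.7, -0.7, 0.0]
opening: 0.0153
gripper_force: 3.0
```

>>> carry_out(moves=[{"jaw":0.01,"dx":-0.0073,"dy":0,"dz":0.0037,"yaw":0},{"jaw":0.01,"dx":-0.0069,"dy":0,"dz":0.0042,"yaw":0},{"jaw":0.01,"dx":-0.0066,"dy":0,"dz":0.0047,"yaw":0},{"jaw":0.01,"dx":-0.0062,"dy":0,"dz":0.0052,"yaw":0},{"jaw":0.01,"dx":-0.0058,"dy":0,"dz":0.0057,"yaw":0},{"jaw":0.01,"dx":-0.0053,"dy":0,"dz":0.0061,"yaw":0},{"jaw":0.01,"dx":-0.0048,"dy":0,"dz":0.0065,"yaw":0},{"jaw":0.01,"dx":-0.0043,"dy":0,"dz":0.0069,"yaw":0}])

```text
t: 16.45
tool_pos: [0.6498, 0.0046, 0.0815]
orientation: [0.113, 3.139, 0.0]
force: [-1.9, -0.8, 3.3]
opening: 0.0154
gripper_force: 3.0
```

>>> carry_out(moves=[{"jaw":0.01,"dx":0,"dy":0,"dz":0.001,"yaw":0},{"jaw":0.01,"dx":0,"dy":0,"dz":0,"yaw":0}])

```text
t: 16.7
tool_pos: [0.6494, 0.0047, 0.0808]
orientation: [0.113, 3.14, 0.0]
force: [0.1, 0.2, -1.0]
opening: 0.0156
gripper_force: 3.0
```

```bash
python3 - <<'E'
from h import *
k=knob('B',0); go(k+[0,.001,-.019],np.pi/2+tins['B'][3])
E
```

```text
t 16.7 pos [0.6494 0.0047 0.0808] F [ 0.1489  0.201  -1.0435] open 0.015636332284597737 tilt [ 0.      0.0001 -1.    ] q6 -1.5707838244394874
  yaw(tool) -0.00031455899653343167 then shift(tool) [-0.0003  0.0001 -0.0005]
```

>>> carry_out(moves=[{"jaw":0.03,"dx":0,"dy":0,"dz":0,"yaw":0},{"jaw":0.05,"dx":0,"dy":0,"dz":0,"yaw":0},{"jaw":0.05,"dx":0,"dy":0,"dz":-0.02,"yaw":0},{"jaw":0.05,"dx":0,"dy":0,"dz":-0.04,"yaw":0},{"jaw":0.05,"dx":0,"dy":0,"dz":-0.03,"yaw":0},{"jaw":0.05,"dx":0,"dy":0,"dz":0,"yaw":-0.165},{"jaw":0.05,"dx":0,"dy":0,"dz":0,"yaw":-0.16}])

```text
t: 17.58
tool_pos: [0.6503, 0.0046, 0.1738]
orientation: [-0.405, 3.112, -0.001]
force: [-0.1, 0.4, -0.7]
opening: 0.0497
gripper_force: 0.0
```

```bash
python3 - <<'E'
from h import *
findknob('B',0)
k=knob('C',0);go([k[0],k[1]+.001,.16],np.pi/2+tins['C'][3])
E
```

```text
knob pred [248.645  200.4589] found [array([251.5, 199.5,  11. ], dtype=float32)]
t 17.625 pos [0.65   0.0046 0.1733] F [-0.0673  0.1835 -0.7758] open 0.04977848780759681 tilt [ 0.0026 -0.0002 -1.    ] q6 -1.9089875316075169
  yaw(tool) 0.013118576153042572 then shift(tool) [ 0.0594 -0.1262  0.0132]
```

>>> carry_out(moves=[{"jaw":0.05,"dx":0.012,"dy":-0.025,"dz":0,"yaw":0.013},{"jaw":0.05,"dx":0.018,"dy":-0.038,"dz":0,"yaw":0},{"jaw":0.05,"dx":0.018,"dy":-0.038,"dz":0,"yaw":0},{"jaw":0.05,"dx":0.0114,"dy":-0.0252,"dz":0.013,"yaw":0},{"jaw":0.05,"dx":0,"dy":0,"dz":0.02,"yaw":0},{"jaw":0.05,"dx":0,"dy":0,"dz":0,"yaw":0},{"jaw":0.05,"dx":0,"dy":0,"dz":0,"yaw":0},{"jaw":0.05,"dx":0,"dy":0,"dz":0,"yaw":0}])

```text
t: 18.62
tool_pos: [0.6227, -0.1313, 0.1388]
orientation: [-0.378, 3.118, -0.001]
force: [0.3, -0.5, -0.0]
opening: 0.0502
gripper_force: 0.0
```

```bash
python3 - <<'E'
from h import *
k=knob('C',0);go(k+[0,.001,-.019],np.pi/2+tins['C'][3]); findknob('C',0)
E
```

```text
t 18.625 pos [ 0.6227 -0.1313  0.1388] F [ 0.2616 -0.5115 -0.0287] open 0.05021300938699654 tilt [ 0.0013 -0.0003 -1.    ] q6 -2.1004413061418847
  yaw(tool) -0.012084333824272653 then shift(tool) [-0.001  -0.0014  0.0575]
knob pred [245.5564 219.1345] found [array([247.5, 220.5,  11.6], dtype=float32)]
```

>>> carry_out(moves=[{"jaw":0.05,"dx":-0.001,"dy":-0.0012,"dz":0.02,"yaw":-0.01},{"jaw":0.05,"dx":0,"dy":0,"dz":0.02,"yaw":0},{"jaw":0.05,"dx":0,"dy":0,"dz":0.012,"yaw":0},{"jaw":0.05,"dx":0,"dy":0,"dz":0.005,"yaw":0},{"jaw":0.04,"dx":0,"dy":0,"dz":0,"yaw":0},{"jaw":0.03,"dx":0,"dy":0,"dz":0,"yaw":0}])

```text
t: 19.42
tool_pos: [0.6238, -0.1333, 0.0817]
orientation: [-0.392, 3.116, -0.001]
force: [0.5, 0.3, 0.4]
opening: 0.0341
gripper_force: 0.0
```

```bash
python3 - <<'E'
from h import *
k=knob('C',0);go(k+[0,.001,-.019],np.pi/2+tins['C'][3])
E
```

```text
t 19.425 pos [ 0.6238 -0.1333  0.0817] F [0.4924 0.2935 0.3793] open 0.03409799277555231 tilt [ 0.0012 -0.0004 -1.    ] q6 -2.1117859596778055
  yaw(tool) -0.0031378605582652597 then shift(tool) [-0.0005  0.0007  0.0004]
```

>>> carry_out(moves=[{"jaw":0.02,"dx":0,"dy":0.0005,"dz":0,"yaw":-0.003},{"jaw":0.01,"dx":0,"dy":0,"dz":0,"yaw":0},{"jaw":0.01,"dx":0,"dy":0,"dz":0,"yaw":0}], grip_force=3)

```text
t: 19.8
tool_pos: [0.6235, -0.1327, 0.0813]
orientation: [-0.397, 3.116, -0.001]
force: [-0.0, -0.1, 0.8]
opening: 0.0156
gripper_force: 3.0
```

>>> carry_out(moves=[{"jaw":0.01,"dx":0.0043,"dy":0,"dz":-0.0069,"yaw":0},{"jaw":0.01,"dx":0.0048,"dy":0,"dz":-0.0065,"yaw":0},{"jaw":0.01,"dx":0.0053,"dy":0,"dz":-0.0061,"yaw":0},{"jaw":0.01,"dx":0.0058,"dy":0,"dz":-0.0057,"yaw":0},{"jaw":0.01,"dx":0.0062,"dy":0,"dz":-0.0052,"yaw":0},{"jaw":0.01,"dx":0.0066,"dy":0,"dz":-0.0047,"yaw":0},{"jaw":0.01,"dx":0.0069,"dy":0,"dz":-0.0042,"yaw":0},{"jaw":0.01,"dx":0.0073,"dy":0,"dz":-0.0037,"yaw":0}])

```text
t: 20.8
tool_pos: [0.5771, -0.1446, 0.1243]
orientation: [-0.397, 3.116, -0.0]
force: [-0.4, 1.1, -0.1]
opening: 0.0156
gripper_force: 3.0
```

>>> carry_out(moves=[{"jaw":0.01,"dx":0.0075,"dy":0,"dz":-0.0031,"yaw":0},{"jaw":0.01,"dx":0.0077,"dy":0,"dz":-0.0025,"yaw":0},{"jaw":0.01,"dx":0.0079,"dy":0,"dz":-0.0019,"yaw":0},{"jaw":0.01,"dx":0.008,"dy":0,"dz":-0.0013,"yaw":0},{"jaw":0.01,"dx":0.0081,"dy":0,"dz":-0.0006,"yaw":0},{"jaw":0.01,"dx":0.0081,"dy":0,"dz":0,"yaw":0},{"jaw":0.01,"dx":0.0081,"dy":0,"dz":0.0006,"yaw":0},{"jaw":0.01,"dx":0.004,"dy":0,"dz":0.0006,"yaw":0}])

```text
t: 21.8
tool_pos: [0.5194, -0.1595, 0.1319]
orientation: [0.396, -3.116, -0.0]
force: [-0.1, 1.2, 1.7]
opening: 0.0153
gripper_force: 3.0
```

>>> carry_out(moves=[{"jaw":0.01,"dx":0,"dy":0,"dz":0,"yaw":0},{"jaw":0.01,"dx":0,"dy":0,"dz":0,"yaw":0}])

```text
t: 22.05
tool_pos: [0.52, -0.1593, 0.132]
orientation: [-0.397, 3.116, -0.0]
force: [0.1, 1.3, 1.4]
opening: 0.0155
gripper_force: 3.0
```

>>> carry_out(moves=[{"jaw":0.03,"dx":0,"dy":0,"dz":0,"yaw":0},{"jaw":0.05,"dx":0,"dy":0,"dz":0,"yaw":0},{"jaw":0.05,"dx":0,"dy":0,"dz":0,"yaw":0},{"jaw":0.05,"dx":0,"dy":0,"dz":0,"yaw":0},{"jaw":0.05,"dx":0,"dy":0,"dz":-0.02,"yaw":0},{"jaw":0.05,"dx":0,"dy":0,"dz":-0.05,"yaw":0},{"jaw":0.05,"dx":0,"dy":0,"dz":-0.05,"yaw":0},{"jaw":0.05,"dx":0,"dy":0,"dz":-0.02,"yaw":0}])

```text
t: 23.05
tool_pos: [0.5215, -0.16, 0.2776]
orientation: [-0.396, 3.11, -0.006]
force: [0.7, 0.4, -0.1]
opening: 0.0503
gripper_force: 0.0
```

```bash
python3 - <<'E'
from h import *
for th in (0,1.21,1.95): findknob('C',th)
g=tin(tins['B'],[[0,0,22]])[0]+[0,.001,-.019]; print(g); go(g,np.pi/2+tins['B'][3])
E
```

```text
knob pred [250.4298 260.7762] found []
knob pred [250.3619 182.0854] found []
knob pred [249.9191 108.5773] found [array([252.5, 106.5,   7.4], dtype=float32)]
[0.5958 0.0086 0.0401]
t 23.2 pos [ 0.5204 -0.1595  0.2731] F [ 0.4434  0.8794 -0.7218] open 0.05007434640490074 tilt [ 0.0021 -0.0009 -1.    ] q6 -2.21562885816187
  yaw(tool) 0.3247039706066601 then shift(tool) [-0.0627  0.1735  0.2329]
```

C fell open (knob at 1.95 rad), so it is free. Next I'll pick up tin B.

>>> carry_out(moves=[{"jaw":0.088,"dx":0,"dy":0,"dz":0,"yaw":0.165},{"jaw":0.088,"dx":0,"dy":0,"dz":0,"yaw":0.16},{"jaw":0.088,"dx":-0.012,"dy":0.034,"dz":0,"yaw":0},{"jaw":0.088,"dx":-0.0185,"dy":0.05,"dz":0,"yaw":0},{"jaw":0.088,"dx":-0.0185,"dy":0.05,"dz":0.02,"yaw":0},{"jaw":0.088,"dx":-0.0137,"dy":0.0395,"dz":0.04,"yaw":0},{"jaw":0.088,"dx":0,"dy":0,"dz":0.05,"yaw":0},{"jaw":0.088,"dx":0,"dy":0,"dz":0.025,"yaw":0}])

```text
t: 24.2
tool_pos: [0.5912, 0.0104, 0.1304]
orientation: [-0.11, -3.131, -0.0]
force: [-0.6, 0.3, 1.1]
opening: 0.088
gripper_force: 0.0
```

>>> carry_out(moves=[{"jaw":0.088,"dx":0,"dy":0,"dz":0,"yaw":0},{"jaw":0.088,"dx":0,"dy":0,"dz":0,"yaw":0},{"jaw":0.088,"dx":0,"dy":0,"dz":0,"yaw":0}])

```text
t: 24.58
tool_pos: [0.5959, 0.009, 0.1388]
orientation: [0.113, 3.137, -0.0]
force: [0.2, 0.2, -0.8]
opening: 0.088
gripper_force: 0.0
```

```bash
python3 - <<'E'
from h import *
g=tin(tins['B'],[[0,0,22]])[0]+[0,.001,-.019]; go(g,np.pi/2+tins['B'][3])
E
```

```text
t 24.575 pos [0.5959 0.009  0.1388] F [ 0.2465  0.2306 -0.8297] open 0.08803929762154467 tilt [ 0.0026 -0.0002 -1.    ] q6 -1.5696161966863484
  yaw(tool) -0.0005931104920282593 then shift(tool) [ 0.0004 -0.0004  0.0986]
```

>>> carry_out(moves=[{"jaw":0.088,"dx":0,"dy":0,"dz":0.035,"yaw":0},{"jaw":0.088,"dx":0,"dy":0,"dz":0.035,"yaw":0},{"jaw":0.088,"dx":0,"dy":0,"dz":0.02,"yaw":0},{"jaw":0.088,"dx":0,"dy":0,"dz":0.0075,"yaw":0},{"jaw":0.08,"dx":0,"dy":0,"dz":0,"yaw":0},{"jaw":0.07,"dx":0,"dy":0,"dz":0,"yaw":0},{"jaw":0.055,"dx":0,"dy":0,"dz":0,"yaw":0},{"jaw":0.05,"dx":0,"dy":0,"dz":0,"yaw":0}], grip_force=20)

```text
t: 25.58
tool_pos: [0.5955, 0.0091, 0.0404]
orientation: [0.113, 3.138, -0.0]
force: [-1.0, -0.6, 1.1]
opening: 0.0577
gripper_force: 20.0
```

>>> carry_out(moves=[{"jaw":0.05,"dx":0,"dy":0,"dz":0,"yaw":0},{"jaw":0.05,"dx":0,"dy":0,"dz":0,"yaw":0}], grip_force=20)

```text
t: 25.82
tool_pos: [0.5955, 0.0091, 0.0404]
orientation: [0.113, 3.138, -0.0]
force: [-1.3, -1.0, 6.1]
opening: 0.0575
gripper_force: 20.0
```

>>> carry_out(moves=[{"jaw":0.05,"dx":0,"dy":0,"dz":-0.005,"yaw":0},{"jaw":0.05,"dx":0,"dy":0,"dz":-0.015,"yaw":0},{"jaw":0.05,"dx":0,"dy":0,"dz":-0.025,"yaw":0},{"jaw":0.05,"dx":0,"dy":0,"dz":-0.035,"yaw":0},{"jaw":0.05,"dx":0,"dy":0,"dz":-0.035,"yaw":0},{"jaw":0.05,"dx":0,"dy":0,"dz":-0.03,"yaw":0},{"jaw":0.05,"dx":0,"dy":0,"dz":-0.015,"yaw":0},{"jaw":0.05,"dx":0,"dy":0,"dz":0,"yaw":0}])

```text
t: 26.82
tool_pos: [0.5955, 0.0093, 0.2006]
orientation: [0.113, 3.138, -0.0]
force: [-0.2, -0.1, -6.8]
opening: 0.0577
gripper_force: 20.0
```

```bash
python3 - <<'E'
from h import *
ms,mt=camera_model('scene'),camera_model('top')
# basket from scene view too: rim corners seen there
for n,px in (('NL?',(153,162)),('NR?',(86,181)),('FR?',(104,254)),('FL?',(172,237))): print(n,onplane(ms,px,.055))
c=np.array([.4438,-.3789]);b=.080
rot=lambda x,y:c+[x*np.cos(b)-y*np.sin(b),x*np.sin(b)+y*np.cos(b)]
g=rot(.025-.015,0); print(g); go([*g,.2],np.pi/2+b)
im=read_camera('scene')[120:260,60:345][:,:,::-1]; cv2.imwrite('pics/s2.png',cv2.resize(im,None,fx=2.8,fy=2.8,interpolation=2))
E
```

```text
NL? [ 0.3287 -0.2886]
NR? [ 0.3379 -0.4765]
FR? [ 0.5891 -0.4461]
FL? [ 0.5951 -0.2828]
[ 0.4538 -0.3781]
t 26.825 pos [0.5955 0.0093 0.2006] F [-0.2382 -0.1033 -6.7542] open 0.05769706228964584 tilt [ 0.0019 -0.0001 -1.    ] q6 -1.5696101250220669
  yaw(tool) -0.15173124342737654 then shift(tool) [ 0.1722 -0.3748  0.0003]
```

View pics/s2.png

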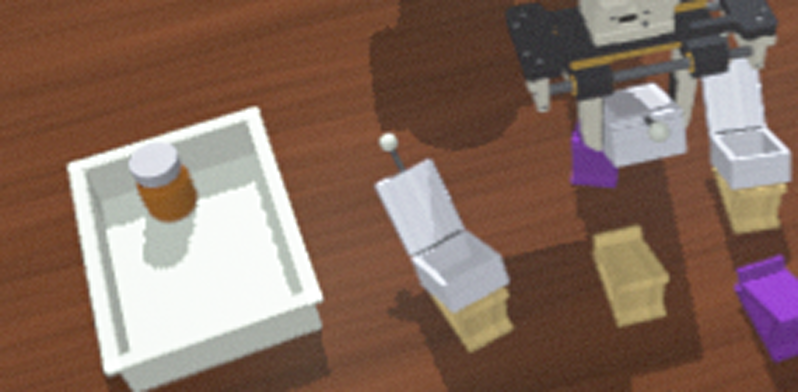

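The scene crop shows B's tin held, still tilted, and tins A and C on their stands with lids wide open. The basket rim corners in the crop are (257,110), (69,165), (112,375) and (320,300), and the jar is at (160,185). I'll fit the basket pose from both views.

```bash
python3 - <<'E'
from h import *
ms,mt=camera_model('scene'),camera_model('top')
px=(np.array([(257,110),(69,165),(112,375),(320,300)])+.5)/2.8-.5+[60,120]
tp=np.array([(347,260),(403.5,254.5),(396,178.5),(340.5,183)]) # NL NR FR FL
L=np.array([[-.12,.0875,.055],[-.12,-.0875,.055],[.12,-.0875,.055],[.12,.0875,.055]])
def w(p): return R.from_euler('z',p[2]).apply(L)+[p[0],p[1],0]
for nm,k in (('both',2),('top',0),('scene',1)):
    f=lambda p:np.r_[(proj(mt,w(p))-tp).ravel()*(k!=1),(proj(ms,w(p))-px).ravel()*(k!=0)]
    r=least_squares(f,[.44,-.38,.08],loss='soft_l1'); print(nm,r.x,np.round(r.fun.reshape(-1,2),1).tolist())
print([onplane(ms,p,.055) for p in px], 'jar top',onplane(ms,(np.array([155,160])+.5)/2.8-.5+[60,120],.075))
E
```

```text
both [ 0.4475 -0.3755  0.0685] [[0.6, -3.8], [-3.6, -2.4], [-2.3, 1.3], [1.3, 0.2], [-1.5, 2.0], [3.6, 0.8], [0.3, -4.1], [-3.3, -1.1]]
top [ 0.4436 -0.378   0.0668] [[1.3, -2.6], [-2.9, -1.2], [-1.5, 2.5], [2.2, 1.4], [-0.0, 0.0], [0.0, -0.0], [-0.0, -0.0], [-0.0, -0.0]]
scene [ 0.4506 -0.3741  0.0651] [[0.0, -0.0], [-0.0, -0.0], [-0.0, 0.0], [0.0, -0.0], [-0.7, 2.7], [4.3, 1.4], [0.7, -3.3], [-2.7, -0.1]]
[array([ 0.3153, -0.291 ]), array([ 0.3272, -0.4806]), array([ 0.5846, -0.456 ]), array([ 0.5673, -0.2727])] jar top [ 0.3692 -0.3935]
```

>>> carry_out(moves=[{"jaw":0.05,"dx":0,"dy":0,"dz":0,"yaw":-0.14},{"jaw":0.05,"dx":0.011,"dy":-0.025,"dz":0,"yaw":0},{"jaw":0.05,"dx":0.02,"dy":-0.045,"dz":0,"yaw":0},{"jaw":0.05,"dx":0.022,"dy":-0.05,"dz":0,"yaw":0},{"jaw":0.05,"dx":0.022,"dy":-0.05,"dz":0,"yaw":0},{"jaw":0.05,"dx":0.022,"dy":-0.05,"dz":0,"yaw":0},{"jaw":0.05,"dx":0.022,"dy":-0.05,"dz":0,"yaw":0},{"jaw":0.05,"dx":0.02,"dy":-0.045,"dz":0,"yaw":0}])

```text
t: 27.88
tool_pos: [0.4758, -0.3155, 0.1972]
orientation: [0.106, -3.137, -0.003]
force: [0.3, -0.5, -5.6]
opening: 0.058
gripper_force: 20.0
```

>>> carry_out(moves=[{"jaw":0.05,"dx":0.015,"dy":-0.035,"dz":0,"yaw":0},{"jaw":0.05,"dx":0.0113,"dy":-0.0244,"dz":0,"yaw":0},{"jaw":0.05,"dx":0,"dy":0,"dz":0.02,"yaw":0},{"jaw":0.05,"dx":0,"dy":0,"dz":0.03,"yaw":0},{"jaw":0.05,"dx":0,"dy":0,"dz":0.03,"yaw":0},{"jaw":0.05,"dx":0,"dy":0,"dz":0.02,"yaw":0},{"jaw":0.05,"dx":0,"dy":0,"dz":0,"yaw":0},{"jaw":0.05,"dx":0,"dy":0,"dz":0,"yaw":0}])

```text
t: 28.88
tool_pos: [0.4561, -0.3758, 0.1004]
orientation: [-0.108, 3.139, -0.001]
force: [0.7, -0.8, -5.5]
opening: 0.0578
gripper_force: 20.0
```

```bash
python3 - <<'E'
from h import *
go([.456,-.3755,.025],np.pi/2+.068)
im=read_camera('scene')[140:260,60:220][:,:,::-1]; cv2.imwrite('pics/s3.png',cv2.resize(im,None,fx=5,fy=5,interpolation=2))
E
```

```text
t 28.875 pos [ 0.4561 -0.3758  0.1004] F [ 0.718  -0.8458 -5.5235] open 0.05775765903822748 tilt [ 0.0008 -0.0008 -1.    ] q6 -2.4152069288250124
  yaw(tool) 0.00048156448808400754 then shift(tool) [0.0001 0.0003 0.0754]
```

View pics/s3.png

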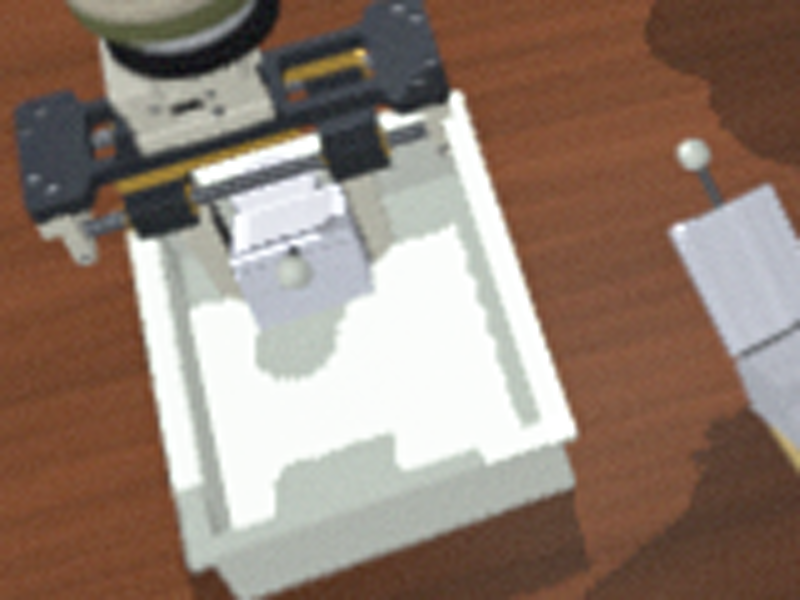

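The crop shows the tilted tin inside the basket's empty half, knob at (292,268), with finger clearance on both sides. I'll lower it to just above first contact.

>>> carry_out(moves=[{"jaw":0.05,"dx":0,"dy":0,"dz":0.015,"yaw":0},{"jaw":0.05,"dx":0,"dy":0,"dz":0.02,"yaw":0},{"jaw":0.05,"dx":0,"dy":0,"dz":0.018,"yaw":0},{"jaw":0.05,"dx":0,"dy":0,"dz":0.01,"yaw":0},{"jaw":0.05,"dx":0,"dy":0,"dz":0.005,"yaw":0},{"jaw":0.05,"dx":0,"dy":0,"dz":0.002,"yaw":0},{"jaw":0.05,"dx":0,"dy":0,"dz":0,"yaw":0},{"jaw":0.05,"dx":0,"dy":0,"dz":0,"yaw":0}])

```text
t: 29.92
tool_pos: [0.4559, -0.3759, 0.0302]
orientation: [-0.107, 3.139, -0.001]
force: [0.4, -0.4, -6.3]
opening: 0.0578
gripper_force: 20.0
```

>>> carry_out(moves=[{"jaw":0.05,"dx":0,"dy":0,"dz":0.003,"yaw":0},{"jaw":0.05,"dx":0,"dy":0,"dz":0.003,"yaw":0},{"jaw":0.05,"dx":0,"dy":0,"dz":0.001,"yaw":0},{"jaw":0.05,"dx":0,"dy":0,"dz":0,"yaw":0}])

```text
t: 30.42
tool_pos: [0.4558, -0.3757, 0.0232]
orientation: [-0.107, 3.139, -0.0]
force: [-1.7, 2.8, 2.7]
opening: 0.058
gripper_force: 20.0
```

>>> carry_out(moves=[{"jaw":0.05,"dx":-0.0025,"dy":0,"dz":0.0016,"yaw":0},{"jaw":0.05,"dx":-0.0024,"dy":0,"dz":0.0018,"yaw":0},{"jaw":0.05,"dx":0,"dy":0,"dz":0,"yaw":0}])

```text
t: 30.8
tool_pos: [0.4614, -0.3753, 0.0194]
orientation: [-0.108, 3.138, -0.001]
force: [2.6, 3.2, 2.7]
opening: 0.0579
gripper_force: 20.0
```

>>> carry_out(moves=[{"jaw":0.05,"dx":-0.0023,"dy":0,"dz":0.002,"yaw":0},{"jaw":0.05,"dx":-0.0021,"dy":0,"dz":0.0021,"yaw":0},{"jaw":0.05,"dx":-0.002,"dy":0,"dz":0.0023,"yaw":0},{"jaw":0.05,"dx":0,"dy":0,"dz":0,"yaw":0}])

```text
t: 31.3
tool_pos: [0.4677, -0.3749, 0.0128]
orientation: [-0.107, 3.138, -0.001]
force: [5.6, 3.3, 2.4]
opening: 0.0579
gripper_force: 20.0
```

>>> carry_out(moves=[{"jaw":0.05,"dx":-0.0018,"dy":0,"dz":0.0024,"yaw":0},{"jaw":0.05,"dx":-0.0016,"dy":0,"dz":0.0025,"yaw":0},{"jaw":0.05,"dx":0,"dy":0,"dz":0,"yaw":0},{"jaw":0.05,"dx":0,"dy":0,"dz":0,"yaw":0}])

```text
t: 31.8
tool_pos: [0.4709, -0.3747, 0.0077]
orientation: [-0.107, 3.139, -0.001]
force: [4.9, 2.9, 1.5]
opening: 0.0581
gripper_force: 20.0
```

```bash
python3 - <<'E'
from h import *
go([.471,-.374,.008],np.pi/2+.068)
im=read_camera('scene')[140:260,60:220][:,:,::-1]; cv2.imwrite('pics/s4.png',cv2.resize(im,None,fx=5,fy=5,interpolation=2))
E
```

```text
t 31.8 pos [ 0.4709 -0.3747  0.0077] F [4.8585 2.8956 1.493 ] open 0.05814287556615429 tilt [ 0.0012 -0.0005 -1.    ] q6 -2.3968112366514887
  yaw(tool) 0.00021269418883007596 then shift(tool) [-0.0002  0.0007 -0.0003]
```

View pics/s4.png

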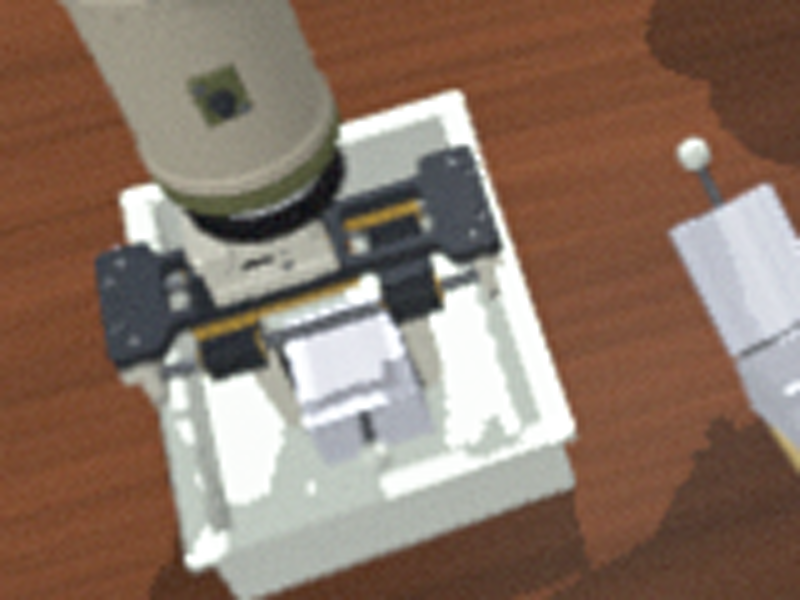

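>>> carry_out(moves=[{"jaw":0.05,"dx":0.0005,"dy":0,"dz":0.0005,"yaw":0},{"jaw":0.05,"dx":0,"dy":0,"dz":0.0005,"yaw":0},{"jaw":0.05,"dx":0,"dy":0,"dz":0,"yaw":0}])

```text
t: 32.22
tool_pos: [0.471, -0.3747, 0.0074]
orientation: [-0.107, 3.138, -0.001]
force: [7.0, 3.7, 6.0]
opening: 0.0575
gripper_force: 20.0
```

```bash
python3 - <<'E'
from h import *
ms=camera_model('scene'); s=read_state(); print(s['tool_pos'],s['force'],s['wrist_torque'])
g=s['tool_pos']+[0,0,.019]
for t in (0,5,10):
    q=R.from_euler('ZY',[.068,-np.radians(t)]).apply((np.array([[37,29,36],[37,-29,36],[37,29,0],[37,-29,0],[67,0,33]])-[0,0,22])/1000)+g
    print(t,np.round((proj(ms,q)-[60,140]+.5)*5-.5).tolist())
E
```

```text
[ 0.471  -0.3747  0.0074] [7.0214 3.7429 5.9668] [ 0.8075 -0.8445 -0.0862]
0 [[420.0, 395.0], [308.0, 431.0], [437.0, 433.0], [329.0, 469.0], [378.0, 462.0]]
5 [[418.0, 389.0], [306.0, 426.0], [437.0, 432.0], [328.0, 469.0], [374.0, 454.0]]
10 [[416.0, 384.0], [304.0, 420.0], [436.0, 431.0], [326.0, 467.0], [370.0, 445.0]]
```

```bash
python3 - <<'E'
from h import *
ms=camera_model('scene'); s=read_state(); g=s['tool_pos']+[0,0,.019]
im=read_camera('scene')[195:243,105:155][:,:,::-1]; a=cv2.resize(im,None,fx=8,fy=8,interpolation=2); b=a.copy()
for t,c in ((0,(0,255,0)),(8,(0,0,255))):
    q=R.from_euler('ZY',[.068,-np.radians(t)]).apply((np.array([[37,29,36],[37,-29,36],[37,-29,0],[37,29,0],[67,0,33]])-[0,0,22])/1000)+g
    u=((proj(ms,q)-[105,195]+.5)*8-.5).astype(int)
    cv2.polylines(b,[u[:4]],True,c,1); cv2.circle(b,tuple(u[4]),17,c,1)
cv2.imwrite('pics/last.png',np.hstack([a,b]))
E
```

```text
(no output)
```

View pics/last.png

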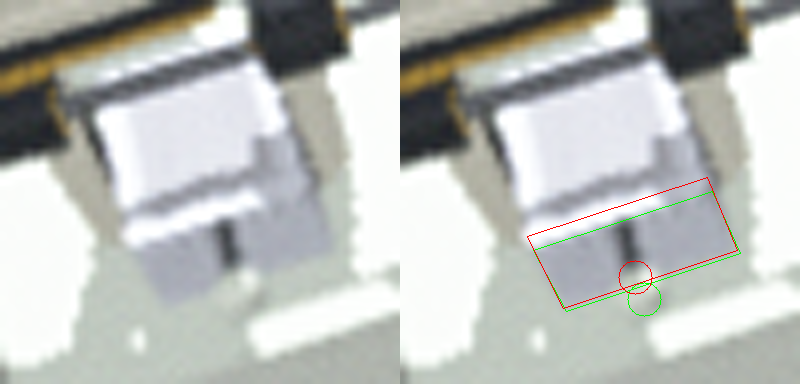

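The enlarged crop with overlay shows the tin's front face at about (567,280), matching the flat (green) outline, with the knob near (645,288). The tin is flat and still held. I'll ease the load, release it and go up.

>>> carry_out(moves=[{"jaw":0.05,"dx":-0.001,"dy":0,"dz":-0.0005,"yaw":0},{"jaw":0.05,"dx":0,"dy":0,"dz":0,"yaw":0},{"jaw":0.05,"dx":0,"dy":0,"dz":0,"yaw":0}], grip_force=8)

```text
t: 32.65
tool_pos: [0.4706, -0.3748, 0.0071]
orientation: [0.107, -3.14, 0.001]
force: [1.2, -1.0, -2.0]
opening: 0.0576
gripper_force: 8.0
```

>>> carry_out(moves=[{"jaw":0.064,"dx":0,"dy":0,"dz":0,"yaw":0},{"jaw":0.078,"dx":0,"dy":0,"dz":0,"yaw":0},{"jaw":0.078,"dx":0,"dy":0,"dz":0,"yaw":0},{"jaw":0.078,"dx":0,"dy":0,"dz":-0.01,"yaw":0},{"jaw":0.078,"dx":0,"dy":0,"dz":-0.02,"yaw":0},{"jaw":0.078,"dx":0,"dy":0,"dz":-0.04,"yaw":0},{"jaw":0.078,"dx":0,"dy":0,"dz":-0.05,"yaw":0},{"jaw":0.078,"dx":0,"dy":0,"dz":-0.05,"yaw":0}])

```text
t: 33.65
tool_pos: [0.4708, -0.3746, 0.1808]
orientation: [-0.107, 3.139, -0.002]
force: [0.0, -1.3, 0.2]
opening: 0.0774
gripper_force: 0.0
```

>>> carry_out(moves=[{"jaw":0.078,"dx":0,"dy":0,"dz":-0.03,"yaw":0},{"jaw":0.078,"dx":0,"dy":0,"dz":0,"yaw":0},{"jaw":0.078,"dx":0,"dy":0,"dz":0,"yaw":0},{"jaw":0.078,"dx":0,"dy":0,"dz":0,"yaw":0}])

```text
t: 34.15
tool_pos: [0.4699, -0.3738, 0.2056]
orientation: [0.107, -3.138, -0.003]
force: [-0.5, 0.6, -0.0]
opening: 0.0779
gripper_force: 0.0
```

```bash
python3 - <<'E'
from h import *
m=camera_model('wrist'); s=read_state(); im=read_camera('wrist'); print(s['tool_pos'],s['force'])
o=np.array([.4715,-.374,.005])
for t in (0,8):
    q=R.from_euler('ZY',[.068,-np.radians(t)]).apply(np.array([[67,0,33]])/1000)+o
    print(t,proj(m,q))
g=cv2.GaussianBlur(cv2.cvtColor(im,cv2.COLOR_RGB2GRAY),(3,3),0)
u=proj(m,o+np.array([[.037,.029,.036],[-.037,-.029,.036]])); print('lid top corners pred',u)
c=cv2.HoughCircles(g,cv2.HOUGH_GRADIENT,1,8,param1=60,param2=9,minRadius=4,maxRadius=13)
print([q.tolist() for q in c[0] if np.hypot(*(q[:2]-proj(m,q*0+[.538,-.369,.038])[0]))<25] if c is not None else 0)
import itertools
ms=camera_model('top')
for n in 'AC':
    t=read_camera('scene'); uu=proj(camera_model('scene'),knob(n,1.95))[0].round().astype(int); print(n,uu,t[uu[1]-1:uu[1]+2,uu[0]-1:uu[0]+2].mean((0,1)))
E
```

```text
[ 0.4699 -0.3738  0.2056] [-0.5103  0.5968 -0.0133]
0 [[249.2217 235.8799]]
8 [[249.1974 234.7217]]
lid top corners pred [[274.0631 212.4646]
 [222.5102 138.898 ]]
[[245.5, 234.5, 12.399999618530273], [233.5, 232.5, 11.300000190734863]]
A [318 130] [205.3333 212.4444 204.2222]
C [199 170] [204.4444 211.3333 203.3333]
```

```bash
python3 -c "
from plant import close_job
print(close_job())"
```

```text
the job is handed in; nothing more can be done
None
```

I handed the job in at about 34 s: the left and right tins swing freely and are on their stands with lids wide open; the middle tin was stiff and lies shut and flat in the basket's empty half. `close_job` returned no verdict, and after the last release I checked only by camera measurements in code, which could not pick out the stiff tin's white knob clearly.

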